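# Ready the bench tin opener for a tall tin

### The arm

A 7-joint arm with a two-finger parallel gripper is mounted at the origin on the work surface. World frame = base frame: x ahead of the robot, y to its left, z up, the work surface at z = 0. Lengths are in m, angles in rad, forces in N, time in s.
With the tool pointing down it reaches from about 0.425 to 1.025 m from the base axis. Payload 3.6 kg.
Tool frame: the origin (TCP) lies on the mounting face of the last link; the fingertips stand 173 mm ahead of it and the grasp point (between the pads) lies 155 mm ahead of it; z points along the fingers, y is the direction in which the jaws open and shut (so a half turn about z gives the same grasp; the last joint's range is limited). The gripper opens to 85 mm and grips with 20 to 120 N. Pads are 22 mm wide; open, the fingers measure 114 mm over their backs; the gripper's body (76 mm by 85 mm) begins 54 mm behind the grasp point. The pads swing forward as they close: fully open they stand 13 mm farther back than shut.
Start: joints at [1.077, 0.591, 0.048, 1.609, -0.033, 0.943, -0.034], TCP at [0.282, -0.668, 0.405] pointing down, gripper open.
Joint ranges: [-2.69, 2.69], [-0.47, 2.24], [-1.27, 1.36], [0.19, 2.51], [-1.53, 4.68], [0.08, 2.07], [-3.09, 3.09]. Speed limits (rad/s): [2.57, 2.57, 3.14, 3.14, 3.14, 3.14, 3.14].

### API

Orientations are given as a unit quaternion [w, x, y, z].
In Python, from rig import r gives the robot as it stands.
- The arm moves only by the shell command python3 -m jog 'ROWS' [FORCE]. ROWS is JSON, a list of rows, each an object of numbers: "gripper": the opening in per cent of the stroke, from 0 (shut) to 100 (fully open); "x", "y", "z": the shift along the tool's x, y, z in mm; "ax", "ay", "az": the turn, a rotation vector about the tool's x, y, z in rad. A call has 1 to 12 rows; each row is the pose to reach, as a shift and turn from the pose commanded when the call began, along the tool's axes at that moment; what a row does not reach only later rows make up. A row lasts 1/8 s, in which the tool goes at most 62.5 mm and 10.7 degrees, less where a joint would pass 70% of its speed; a pose out of reach is approached as far as the arm can. A call with a gripper value outside its range is refused whole. The fingers move at their own pace and stop on an object; FORCE is the grip in N (left out, the last holds). Time passes only in rows, so rows that repeat a pose let the fingers close. It gives the time, the measured TCP pose, the force and the opening at its end, in the units of the state.
- r.get_obs(): the state, without advancing time (a new reading comes with each control period).
- r.snapshot(name): name is "scene" or "top" or "wrist"; returns the picture (384x512x3 uint8, blue, green, red); there is no depth.
- r.camera_info(name): a dict with "K" (3x3 intrinsics, pixels), "k1" (the pictures are not rectified: a ray, as slopes to the right and down, at radius r is drawn at 1 + k1 r^2 times it, then the intrinsics apply), "rvec" (rotation vector, rad) and "tvec" (3), from world to camera coordinates, as OpenCV has them; the wrist camera has in their place "tool_from_camera" (4x4, takes a point from camera to tool coordinates, whose origin is the TCP and whose axes are the flange's). Camera axes: x right, y down, z forward; pixel columns grow to the right and rows downward; lengths in m; the calibration is good to about 2 mm. A picture is of the moment at which its call begins: read the wrist's pose just before it. camera_info takes no time and is no camera call.
- r.job_done(): hands the job in, once; it reports no verdict.
The state is a dict: "time": time; "qpos": joint angles; "qvel": joint speeds; "joint_efforts": joint torques, N m; "tool_pos": TCP position; "ee_rot": TCP orientation; "contact_force": force on the tool from outside, world axes, zero at the start; "wrist_torque": the same for the moment, N m; "gripper_width": opening from 0.0 (shut) to 1.0 (fully open).
Only numpy, scipy, OpenCV 4.12 (cv2) and the standard library are available. Lean on these libraries where they do the work, as an engineer would, in place of code of your own. Each camera call takes 0.05 s, during which the arm holds its last target.

### The job

Get the bench tin opener ready for the tall tin: first lower the washed blue rest plate over the two pins on the opener's foot until it lies flush, and let go of it. Then squeeze the red release button in the opener's top grip, pull the shank up past its first stop to the second stop at the top, and finish while still holding it up there (it sinks if you let go) so that I can slide the tin under the knife. Leave the plate seated and do not disturb the tins and the other things on the table.

Things in the scene. Friction and masses are not known exactly. Their poses are not given: they have to be found in the camera images.
- opener: grey bench tin opener, bolted down. Origin on the table under its shank axis; x points level from the shank to the rest plate's place, z up. Foot 100 x 96 x 12 mm, upright square sleeve (34 mm, top at 125 mm), and a tongue of the foot 44 mm wide, 12 mm high, out to x = 200 mm, with bare table on both sides of it, so fingers can pass down beside it
- pin_seat (a point): point on the tongue's top midway between the two steel locating pins (opener x = 125 mm, z = 12 mm), opener's axes: the plate's origin lies here when it is home. Pins at x = +48 and -48 mm from here, 10 mm thick, 8 mm high, the upper 3 mm tapered
- plate: loose blue plastic rest plate, 130 (x) x 100 (y) x 10 (z) mm, 0.18 kg, flat on the drain mat. Origin at the centre of its underside, z up. Two through holes of 14 mm at x = +48 and -48 mm take the pins, either way round. In the middle of both long sides a finger notch (x from -30 to 30 mm) narrows it to 54 mm (y from -27 to 27 mm): grasp it there
- drain_mat: black drain mat under the plate, fixed, 220 x 190 mm, 3 mm thick, origin at the centre of its underside on the table
- shank (a joint): height of the opener's sliding shank in m: 0 = parked, latched; 0.040 = first stop, where the latch snaps in again if the button is out; 0.080 = second stop, the hard end of travel, with no latch: let go there, it sinks by its own weight. Moves straight up with about 8 to 12 N once the latch is withdrawn
- grip (a point): centre of the black bar grip on top of the shank, 210 mm above the table when parked; opener's axes. Bar 96 mm long (x), 26 mm wide (y), 30 mm high; below it 23 mm of a 20 mm round neck, then the head (50 mm in x, 44 mm in y). Knife and gear reach to x = 50 mm in front, the crank's wooden knob to x = -115 mm behind, low down
- release (a joint): travel of the red release button in m: 0 = out (10 mm proud of the grip), 0.010 = pressed flush. Sprung: about 3 N to start, 7 N fully in; latch free from about 0.005. Closing a gripper on the bar across its width (opener y) squeezes it in; it must stay in while the shank is pulled past the first stop
- button_face (a point): centre of the outer face of the red button (34 mm long, 20 mm high) in the middle of the grip's side that faces opener +y; out, it lies 23 mm from the grip's centre
- tall_tin: tall tin with a red label, 85 mm across, 150 mm high; a bystander, origin at the centre of its underside
- mid_tin: standard tin with a green label, 75 mm across, 110 mm high; a bystander, origin at the centre of its underside
- flat_tin: flat tin with a yellow label, 85 mm across, 55 mm high; a bystander, origin at the centre of its underside
- bowl: open steel mixing bowl, 170 mm across the rim, 75 mm high; a bystander, origin at the centre of its underside
- half_orange: half an orange, cut face down, 76 mm across, 37 mm high; a bystander, origin at the centre of its underside
- half_avocado: half an avocado, cut face down, about 94 mm long, 28 mm high; a bystander, origin at the centre of its underside
- pepper_mill: dark wooden pepper mill, 54 mm across, 124 mm high; a bystander, origin at the centre of its underside
There are look-alikes about, which are no part of the job. Of the things that look like the plate, take the one that is farthest to the robot's left at the start.

How it is judged:
On the way, in this order (a step that is already met when the one before it is completed fails the run):
1. the plate is lowered onto the pins in the gripper (horizontal distance between plate and pin_seat below 0.008 m and z of plate in the frame of pin_seat below 0.012 m and contact force between the fingers and plate above 1 N), for 0.05 s.
2. the plate lies flush on its pins and has been let go, the shank still parked (horizontal distance between plate and pin_seat below 0.004 m and z of plate in the frame of pin_seat between -0.002 and 0.002 m and angle between plate's own z axis and vertical below 0.03 rad and angle between the x axis of plate and the x axis of opener, either way round below 0.08 rad and contact force between the fingers and plate below 0.05 N and linear speed of plate below 0.02 m/s and value of joint shank below 0.008 m), for 0.2 s.
3. the release button is squeezed in by the fingers (value of joint release above 0.0045 m and contact force between the fingers and shank above 2 N), for 0.1 s.
4. the shank is at its second stop (value of joint shank above 0.073 m), for 0.2 s.
At the end, for the whole second after the job is handed in: The plate is home on the pins (centre within 4 mm, height within 2 mm, level within 0.03 rad, lined up within 0.08 rad) with the fingers off it, and the fingers, touching the shank with over 3 N, hold it within 7 mm of its second stop (joint above 0.073), where nothing else carries it (horizontal distance between plate and pin_seat below 0.004 m and z of plate in the frame of pin_seat between -0.002 and 0.002 m and angle between plate's own z axis and vertical below 0.03 rad and angle between the x axis of plate and the x axis of opener, either way round below 0.08 rad and value of joint shank above 0.073 m and contact force between the fingers and shank above 3 N and contact force between the fingers and plate below 0.05 N); the arm keeps its last pose, push and grip.
It fails at once if a tin or another bystander is pushed more than 25 mm or tipped over (distance of any of tall_tin, mid_tin, flat_tin, bowl, half_orange, half_avocado, pepper_mill from where it was at the start of the episode above 0.025 m or angle between any of tall_tin, mid_tin, flat_tin, bowl, half_orange, half_avocado, pepper_mill's own z axis and vertical above 0.5 rad).
It also fails if it takes over 54 s, if anything falls off the work surface, if the arm or the gripper's body presses on something with over 40 N, if the wrist force passes 120 N, or if a joint passes its speed limit or range.

## Working session

There is one attempt and no reset: what is moved stays moved. The work goes in short steps, Python scripts to look and compute and a shell command to move; the robot and the scene stay as the last step left them, time stands still between calls to the robot, and variables do not carry over. Pictures are saved under pics/ and viewed, and the job is handed in when it is done.

```bash
ls; mkdir -p pics
python3 - <<'E'
from rig import r
import cv2
o=r.get_obs();print({k:(o[k]) for k in o})
for n in("scene","top","wrist"):
    cv2.imwrite(f"pics/{n}0.png",r.snapshot(n));print(n,r.camera_info(n))
E
```

```text
pics
{'time': 0.0, 'qpos': array([ 1.07752652,  0.59210907,  0.04833177,  1.60986837, -0.03329242,
        0.94269481, -0.0336906 ]), 'qvel': array([-7.59513026e-06,  1.94619126e-03,  5.43792135e-04, -5.65059805e-05,
        1.20210647e-04, -2.81959315e-04, -7.26952371e-04]), 'joint_efforts': array([-1.47763207e-03, -5.48696995e+01,  1.54653490e+00, -1.98122871e+01,
        9.42412909e-03,  8.57746607e-03, -4.37119866e-06]), 'tool_pos': array([ 0.28200581, -0.66741076,  0.40353134]), 'ee_rot': array([-1.09700883e-03,  9.80082187e-01,  1.98589057e-01, -2.99697908e-04]), 'contact_force': array([-0.19477766,  0.00352605,  0.28814626]), 'wrist_torque': array([0.01668415, 0.03389392, 0.02697792]), 'gripper_width': 0.9979745396952263}
scene {'K': array([[430.86080955,   0.        , 258.61986806],
       [  0.        , 430.86080955, 190.22557602],
       [  0.        ,   0.        ,   1.        ]]), 'k1': -0.020965285850513663, 'rvec': array([ 1.77511248,  1.90379313, -0.67121891]), 'tvec': array([ 0.07919836, -0.3522742 ,  2.17041979])}
top {'K': array([[372.21818527,   0.        , 255.6939271 ],
       [  0.        , 372.21818527, 193.08315164],
       [  0.        ,   0.        ,   1.        ]]), 'k1': -0.11288602729921678, 'rvec': array([ 2.0300253 , -2.19618758,  0.24188954]), 'tvec': array([-0.00915736,  0.56703215,  1.19386587])}
wrist {'K': array([[271.17596908,   0.        , 251.76024356],
       [  0.        , 271.17596908, 190.16172166],
       [  0.        ,   0.        ,   1.        ]]), 'k1': 0.006619869786313556, 'tool_from_camera': array([[-8.81637614e-04, -9.65517539e-01, -2.60336522e-01,
         6.47370670e-02],
       [ 9.99999493e-01, -7.24447470e-04, -6.99749796e-04,
         1.12780617e-04],
       [ 4.87020567e-04, -2.60337007e-01,  9.65517688e-01,
         2.99626567e-02],
       [ 0.00000000e+00,  0.00000000e+00,  0.00000000e+00,
         1.00000000e+00]])}
```

View pics/scene0.png

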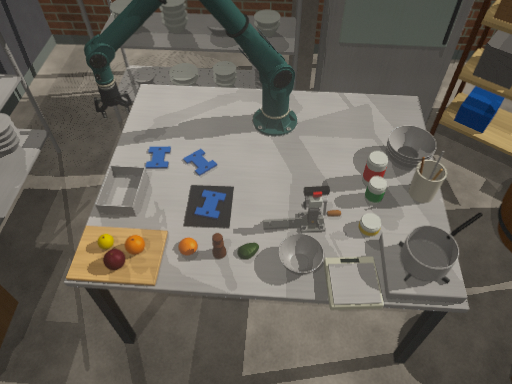

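View pics/top0.png

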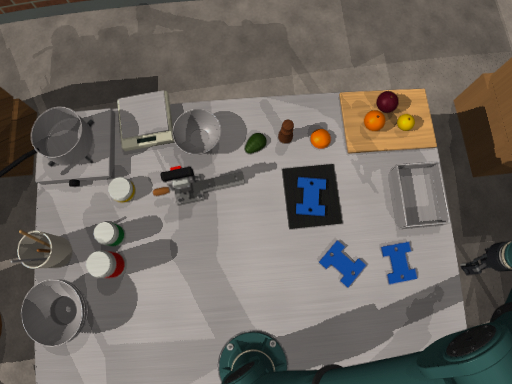

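View pics/wrist0.png

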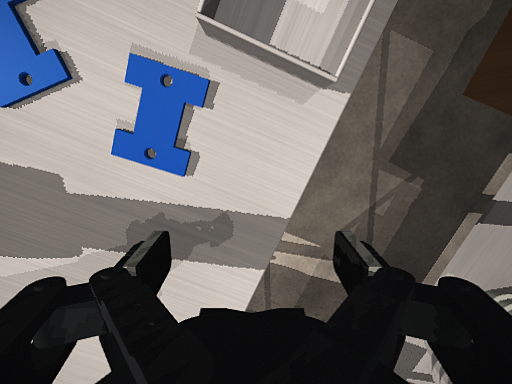

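The scene and top views agree. The left-most blue plate is the one on the mat, at top-view pixel (311,197). The opener is at (182,183), its tongue points right to about (275,165), and the red button faces away from the robot. Next I'll zoom in and measure.

```bash
cat > h.py <<'E'
import numpy as np, cv2
from scipy.spatial.transform import Rotation as R
from rig import r
def cam(name,obs=None):
    c=r.camera_info(name)
    if name=="wrist":
        T=np.eye(4);q=np.array(obs["ee_rot"]);T[:3,:3]=R.from_quat(q[[1,2,3,0]]).as_matrix();T[:3,3]=obs["tool_pos"]
        M=T@c["tool_from_camera"]
        Rw=M[:3,:3];p=M[:3,3]
    else:
        Rc=R.from_rotvec(c["rvec"]).as_matrix();Rw=Rc.T;p=-Rc.T@c["tvec"]
    return c["K"],c["k1"],Rw,p
def ray(cm,uv):
    K,k1,Rw,p=cm
    u=cv2.undistortPoints(np.array(uv,float).reshape(-1,1,2),K,np.array([k1,0,0,0,0.])).reshape(-1,2)
    return np.c_[u,np.ones(len(u))]@Rw.T,p
def atz(cm,uv,z):
    d,p=ray(cm,uv);return p+d*((z-p[2])/d[:,2])[:,None]
def proj(cm,P):
    K,k1,Rw,p=cm
    c=(np.atleast_2d(P)-p)@Rw;s=c[:,:2]/c[:,2:]
    s=s*(1+k1*(s**2).sum(1,keepdims=True));return s@K[:2,:2].T+K[:2,2]
def blue(im):
    h=cv2.cvtColor(im,cv2.COLOR_BGR2HSV);return cv2.inRange(h,(100,120,60),(130,255,255))
E
python3 - <<'E'
from h import *
im=cv2.imread("pics/top0.png");cm=cam("top")
m=blue(im)
n,l,s,c=cv2.connectedComponentsWithStats(m)
for i in range(1,n):
    if s[i,4]>200:
        ys,xs=np.where(l==i);P=atz(cm,np.c_[xs,ys],.008)[:,:2];ct=P.mean(0)
        w,v=np.linalg.eigh(np.cov((P-ct).T));print(c[i],s[i,4],ct,np.degrees(np.arctan2(v[1],v[0])),P.ptp(0) if hasattr(P,'ptp') else '')
cv2.imwrite("pics/c1.png",cv2.resize(im[140:220,140:290],None,fx=5,fy=5,interpolation=cv2.INTER_CUBIC))
im=cv2.imread("pics/scene0.png")
cv2.imwrite("pics/c2.png",cv2.resize(im[170:270,250:390],None,fx=5,fy=5,interpolation=cv2.INTER_CUBIC))
E
```

```text
[310.51083238 196.23261117] 877 [ 0.5499581 -0.2465378] [-98.53337189 171.46662811] 
[342.1990794  263.39470656] 869 [ 0.30802027 -0.33010761] [ -45.94810478 -135.94810478] 
[398.7206235  262.54556355] 834 [ 0.29254486 -0.5287209 ] [ -84.60595518 -174.60595518]
```

View pics/c1.png

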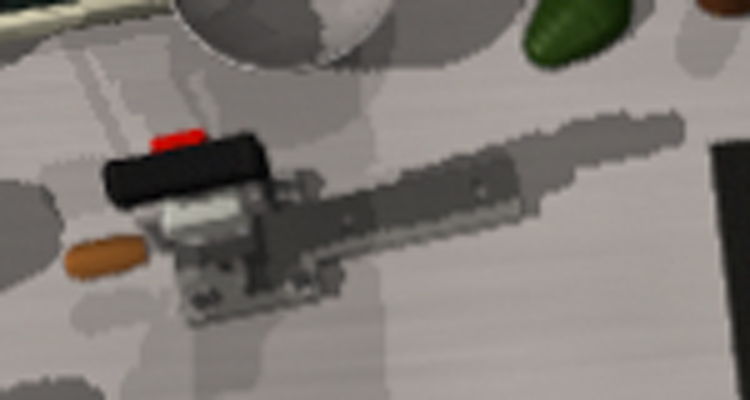

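View pics/c2.png

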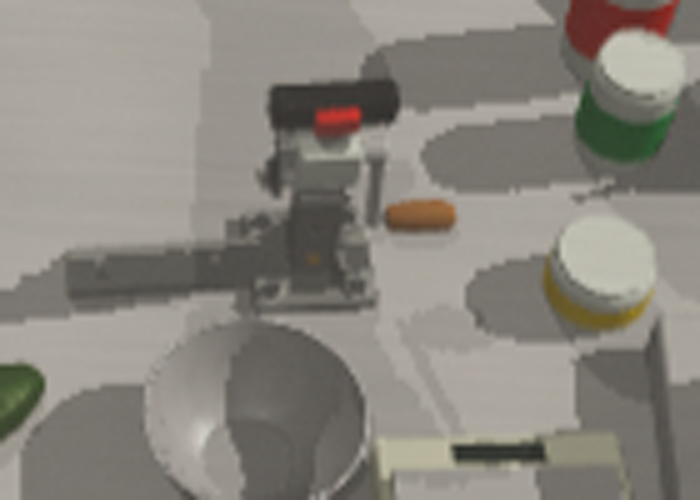

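```bash
cat >> h.py <<'E'
def rel(pos,ang,obs=None):
    "tool shift mm and rotvec to get to TCP pos, pointing down, tool x at world angle ang (deg)"
    o=obs or r.get_obs();q=np.array(o["ee_rot"]);Rt=R.from_quat(q[[1,2,3,0]])
    d=Rt.inv().apply(np.array(pos)-o["tool_pos"])*1000
    a=np.radians(ang);Rg=R.from_matrix(np.c_[[np.cos(a),np.sin(a),0],[np.sin(a),-np.cos(a),0],[0,0,-1]])
    return d.round(1),(Rt.inv()*Rg).as_rotvec().round(4)
E
python3 - <<'E'
from h import *
cm=cam("top")
p=np.array([[209.2,183.2],[235.6,177.0]]);P=atz(cm,p,.018);print(P)
d=P[1]-P[0];print(np.linalg.norm(d),np.degrees(np.arctan2(d[1],d[0])),P.mean(0))
g=atz(cm,np.array([[177,174]]),.225);print("grip",g)
print(rel([.55,-.17,.42],-8.5))
E
```

```text
[[0.62202581 0.10543816 0.018     ]
 [0.63719841 0.01137069 0.018     ]]
0.09528324314989223 -80.83739909589704 [0.62961211 0.05840443 0.018     ]
grip [[0.60498736 0.17819908 0.225     ]]
(array([ 440.5, -354. ,  -15.6]), array([-0.0017,  0.0006,  0.5482]))
```

```bash
python3 -m jog '[{"x":440,"y":-354,"z":-15,"az":0.548},{"x":440,"y":-354,"z":-15,"az":0.548},{"x":440,"y":-354,"z":-15,"az":0.548},{"x":440,"y":-354,"z":-15,"az":0.548},{"x":440,"y":-354,"z":-15,"az":0.548},{"x":440,"y":-354,"z":-15,"az":0.548},{"x":440,"y":-354,"z":-15,"az":0.548},{"x":440,"y":-354,"z":-15,"az":0.548},{"x":440,"y":-354,"z":-15,"az":0.548},{"x":440,"y":-354,"z":-15,"az":0.548},{"x":440,"y":-354,"z":-15,"az":0.548}]'
python3 - <<'E'
from h import *
o=r.get_obs();print(o["qpos"],rel([.55,-.17,.42],-8.5,o))
im=r.snapshot("wrist");cv2.imwrite("pics/w1.png",im);cm=cam("wrist",o)
import pickle;pickle.dump((o,cm),open("w1.pkl","wb"))
E
```

```text
[ 1.07753548  0.59190492  0.04831838  1.60952741 -0.03330818  0.94271234
 -0.03367878] (array([ 440.5, -354. ,  -15.6]), array([-0.0017,  0.0006,  0.5482]))invalid input at $[0]: expected keys gripper, x, y, z, ax, ay, az
```

View pics/w1.png

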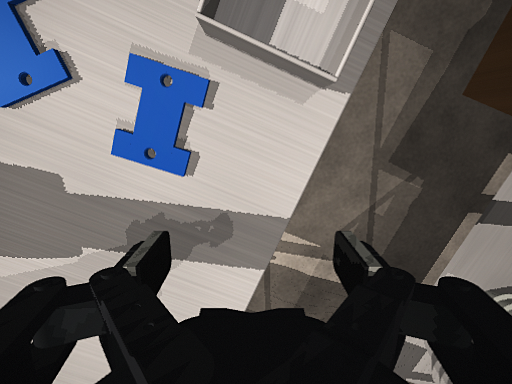

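The picture hasn't changed because the jog was refused: every row needs all seven keys.

```bash
python3 -m jog '[{"gripper":100,"x":440,"y":-354,"z":-15,"ax":0,"ay":0,"az":0.548},{"gripper":100,"x":440,"y":-354,"z":-15,"ax":0,"ay":0,"az":0.548},{"gripper":100,"x":440,"y":-354,"z":-15,"ax":0,"ay":0,"az":0.548},{"gripper":100,"x":440,"y":-354,"z":-15,"ax":0,"ay":0,"az":0.548},{"gripper":100,"x":440,"y":-354,"z":-15,"ax":0,"ay":0,"az":0.548},{"gripper":100,"x":440,"y":-354,"z":-15,"ax":0,"ay":0,"az":0.548},{"gripper":100,"x":440,"y":-354,"z":-15,"ax":0,"ay":0,"az":0.548},{"gripper":100,"x":440,"y":-354,"z":-15,"ax":0,"ay":0,"az":0.548},{"gripper":100,"x":440,"y":-354,"z":-15,"ax":0,"ay":0,"az":0.548},{"gripper":100,"x":440,"y":-354,"z":-15,"ax":0,"ay":0,"az":0.548},{"gripper":100,"x":440,"y":-354,"z":-15,"ax":0,"ay":0,"az":0.548},{"gripper":100,"x":440,"y":-354,"z":-15,"ax":0,"ay":0,"az":0.548}]'
python3 - <<'E'
from h import *
o=r.get_obs();print(o["qpos"],rel([.55,-.17,.42],-8.5,o))
im=r.snapshot("wrist");cv2.imwrite("pics/w2.png",im);cm=cam("wrist",o)
import pickle;pickle.dump((o,cm),open("w2.pkl","wb"))
E
```

```text
time: 1.7
tool_pos: [0.5487, -0.1725, 0.4196]
ee_rot: [0.001, 0.997, -0.076, -0.0]
contact_force: [-0.6, -1.1, 0.4]
gripper_width: 1.003
[ 0.12165995  0.38755765  0.13796154  1.94270318 -0.06978455  0.81647238
 -1.42513128] (array([ 0.9, -2.7, -0.4]), array([ 0.0011,  0.0007, -0.0033]))
```

View pics/w2.png

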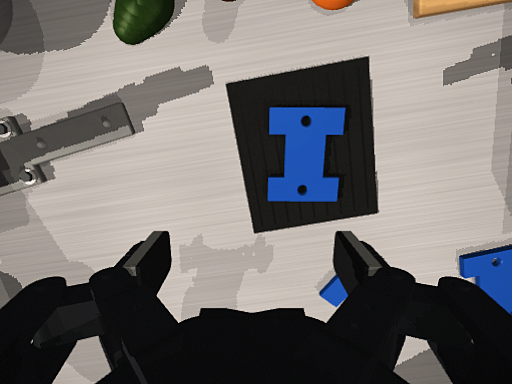

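Run:
```python
from h import *
im=cv2.imread("pics/w2.png")
cv2.imwrite("pics/w2a.png",np.hstack([cv2.resize(im[90:220,0:140],None,fx=4,fy=4,interpolation=cv2.INTER_CUBIC)]))
import pickle;o,cm=pickle.load(open("w2.pkl","rb"))
m=blue(im);n,l,s,c=cv2.connectedComponentsWithStats(m)
i=l[150,305];M=(l==i).astype(np.uint8)
cn,h=cv2.findContours(M,cv2.RETR_CCOMP,cv2.CHAIN_APPROX_NONE)
H=[]
for k,q in enumerate(cn):
    if h[0,k,3]>=0 : 
        mm=cv2.moments(q)
        if mm["m00"]>10:H.append([mm["m10"]/mm["m00"],mm["m01"]/mm["m00"]])
print(H);P=atz(cm,np.array(H),.013);print(P)
d=P[0]-P[1];print(np.linalg.norm(d),np.degrees(np.arctan2(d[1],d[0])),P.mean(0))
# outer shape: project centroid of component w/ filled holes at z .013
cv2.drawContours(M,cn,-1,1,-1);ys,xs=np.where(M);Q=atz(cm,np.c_[xs,ys],.013)[:,:2]
print(Q.mean(0),cv2.minAreaRect(Q.astype(np.float32)))
ct=cam("top");print("avocado,bowl,bowltop",atz(ct,np.array([[256,143],[197,131],[197,153],[160,190]]),.03))
```

```text
[[301.7338308457711, 189.02985074626866], [305.4588477366255, 120.55555555555556]]
[[ 0.50272544 -0.23905838  0.013     ]
 [ 0.59683063 -0.25392723  0.013     ]]
0.09527260931878204 171.02135052330874 [ 0.54977804 -0.2464928   0.013     ]
[ 0.55270047 -0.24810317] ((0.5492966771125793, -0.24753497540950775), (0.1019553616642952, 0.13106216490268707), 81.01053619384766)
avocado,bowl,bowltop [[ 0.75350992 -0.0699125   0.03      ]
 [ 0.81614254  0.13852338  0.03      ]
 [ 0.7327312   0.14193003  0.03      ]
 [ 0.60820476  0.27717792  0.03      ]]
```

View pics/w2a.png

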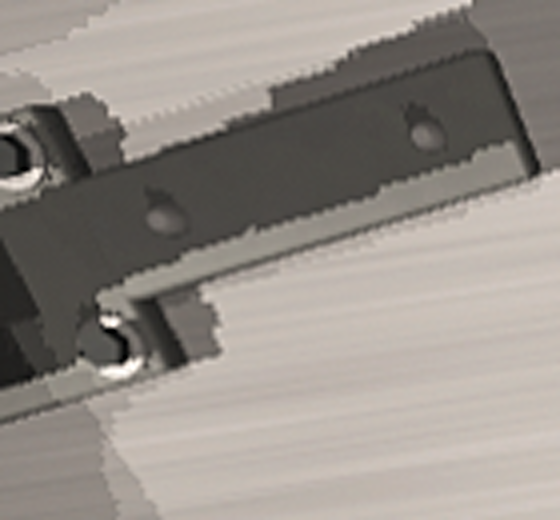

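Run:
```python
from h import *
import pickle;o,cm=pickle.load(open("w2.pkl","rb"))
P=atz(cm,np.array([[106.1,123.1],[41.1,144.1]]),.0175);print(P,P.mean(0));d=P[0]-P[1];print(np.linalg.norm(d),np.degrees(np.arctan2(d[1],d[0])))
print(rel([.5498,-.2465,.173],-9.0))
```

```text
[[0.63390183 0.00922932 0.0175    ]
 [0.62037104 0.10375495 0.0175    ]] [0.62713644 0.05649213 0.0175    ]
0.09548913781398519 -81.85378658341389
(array([ 12.4,  72.6, 246.7]), array([0.001 , 0.0006, 0.0052]))
```

```bash
python3 -m jog '[{"gripper":100,"x":12,"y":72,"z":50,"ax":0,"ay":0,"az":0.005},{"gripper":100,"x":12,"y":72,"z":100,"ax":0,"ay":0,"az":0.005},{"gripper":100,"x":12,"y":72,"z":160,"ax":0,"ay":0,"az":0.005},{"gripper":100,"x":12,"y":72,"z":205,"ax":0,"ay":0,"az":0.005},{"gripper":100,"x":12,"y":72,"z":205,"ax":0,"ay":0,"az":0.005},{"gripper":100,"x":12,"y":72,"z":205,"ax":0,"ay":0,"az":0.005}]'
python3 - <<'E'
from h import *
o=r.get_obs();print(rel([.5498,-.2465,.173],-9.0,o))
im=r.snapshot("wrist");cv2.imwrite("pics/w3.png",im)
E
```

```text
time: 2.5
tool_pos: [0.5513, -0.2447, 0.2161]
ee_rot: [0.001, 0.997, -0.077, 0.001]
contact_force: [0.0, -0.6, -0.2]
gripper_width: 1.003
(array([-1.3,  2. , 43.1]), array([ 0.001 , -0.0021,  0.0023]))
```

View pics/w3.png

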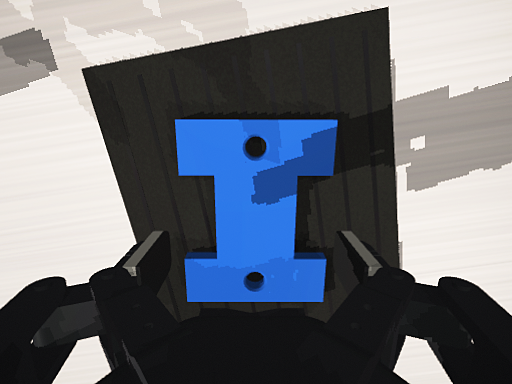

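```bash
python3 -m jog '[{"gripper":100,"x":-1,"y":2,"z":25,"ax":0,"ay":-0.002,"az":0.002},{"gripper":100,"x":-1,"y":2,"z":43,"ax":0,"ay":-0.002,"az":0.002},{"gripper":100,"x":-1,"y":2,"z":43,"ax":0,"ay":-0.002,"az":0.002},{"gripper":50,"x":-1,"y":2,"z":43,"ax":0,"ay":-0.002,"az":0.002},{"gripper":40,"x":-1,"y":2,"z":43,"ax":0,"ay":-0.002,"az":0.002},{"gripper":40,"x":-1,"y":2,"z":43,"ax":0,"ay":-0.002,"az":0.002},{"gripper":40,"x":-1,"y":2,"z":43,"ax":0,"ay":-0.002,"az":0.002},{"gripper":40,"x":-1,"y":2,"z":43,"ax":0,"ay":-0.002,"az":0.002}]' 40
python3 - <<'E'
from h import *
o=r.get_obs();print(rel([.5498,-.2465,.173],-9.0,o))
im=r.snapshot("wrist");cv2.imwrite("pics/w4.png",im)
E
```

```text
time: 3.55
tool_pos: [0.5502, -0.2456, 0.1731]
ee_rot: [0.0, 0.997, -0.078, -0.0]
contact_force: [0.1, -0.7, 5.9]
gripper_width: 0.62
(array([-0.2,  0.9,  0.1]), array([0.0005, 0.    , 0.0018]))
```

View pics/w4.png

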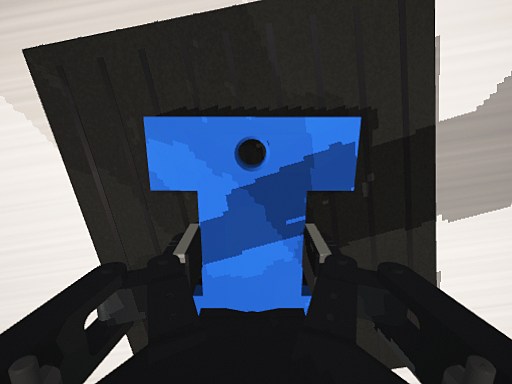

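Plate gripped, with its hole visible at (251,152). Next I'll lift it, turn it to the opener's axis (the way that stays inside joint 7's range), and hover short of the pins so one picture shows both hole and pins.

```bash
python3 -m jog '[{"gripper":40,"x":0,"y":0,"z":-50,"ax":0,"ay":0,"az":0},{"gripper":40,"x":0,"y":0,"z":-100,"ax":0,"ay":0,"az":0}]'
python3 - <<'E'
from h import *
o=r.get_obs();print(rel([.65,-.081,.40],98.7,o))
E
```

```text
time: 3.85
tool_pos: [0.5495, -0.2451, 0.2723]
ee_rot: [-0.0, 0.997, -0.077, -0.002]
contact_force: [0.3, -0.4, -2.1]
gripper_width: 0.618
(array([  73.5, -177.7, -127.9]), array([-0.0038,  0.0023, -1.8777]))
```

```bash
python3 -m jog '[{"gripper":40,"x":10,"y":-20,"z":-40,"ax":0,"ay":0,"az":-0.17},{"gripper":40,"x":20,"y":-50,"z":-80,"ax":0,"ay":0,"az":-0.34},{"gripper":40,"x":35,"y":-80,"z":-128,"ax":0,"ay":0,"az":-0.51},{"gripper":40,"x":50,"y":-110,"z":-128,"ax":0,"ay":0,"az":-0.68},{"gripper":40,"x":60,"y":-140,"z":-128,"ax":0,"ay":0,"az":-0.85},{"gripper":40,"x":73,"y":-160,"z":-128,"ax":0,"ay":0,"az":-1.02},{"gripper":40,"x":73,"y":-178,"z":-128,"ax":0,"ay":0,"az":-1.19},{"gripper":40,"x":73,"y":-178,"z":-128,"ax":0,"ay":0,"az":-1.36},{"gripper":40,"x":73,"y":-178,"z":-128,"ax":0,"ay":0,"az":-1.53},{"gripper":40,"x":73,"y":-178,"z":-128,"ax":0,"ay":0,"az":-1.7},{"gripper":40,"x":73,"y":-178,"z":-128,"ax":0,"ay":0,"az":-1.878},{"gripper":40,"x":73,"y":-178,"z":-128,"ax":0,"ay":0,"az":-1.878}]'
python3 -m jog '[{"gripper":40,"x":0,"y":0,"z":0,"ax":0,"ay":0,"az":0},{"gripper":40,"x":0,"y":0,"z":0,"ax":0,"ay":0,"az":0}]'
python3 - <<'E'
from h import *
import pickle
o=r.get_obs();print(o["qpos"],rel([.65,-.081,.40],98.7,o))
im=r.snapshot("wrist");cv2.imwrite("pics/w5.png",im);pickle.dump((o,cam("wrist",o)),open("w5.pkl","wb"))
cv2.imwrite("pics/w5a.png",cv2.resize(im[0:200,170:370],None,fx=3,fy=3,interpolation=cv2.INTER_CUBIC))
E
```

```text
time: 5.35
tool_pos: [0.6492, -0.0812, 0.3991]
ee_rot: [-0.001, 0.652, 0.758, -0.001]
contact_force: [-0.1, -0.0, -2.2]
gripper_width: 0.621
time: 5.6
tool_pos: [0.6496, -0.0807, 0.3995]
ee_rot: [-0.001, 0.652, 0.758, -0.001]
contact_force: [1.2, -0.1, -1.5]
gripper_width: 0.622
[ 0.31207606  0.5310295  -0.37365645  1.76737735  0.24005853  0.89028527
 -0.0165173 ] (array([-0.3,  0.3, -0.5]), array([-0.0021, -0.0003, -0.0012]))
```

View pics/w5.png

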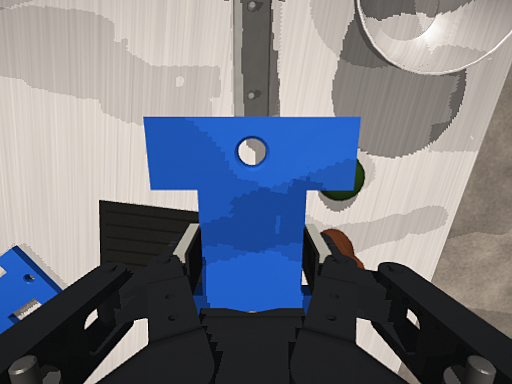

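View pics/w5a.png

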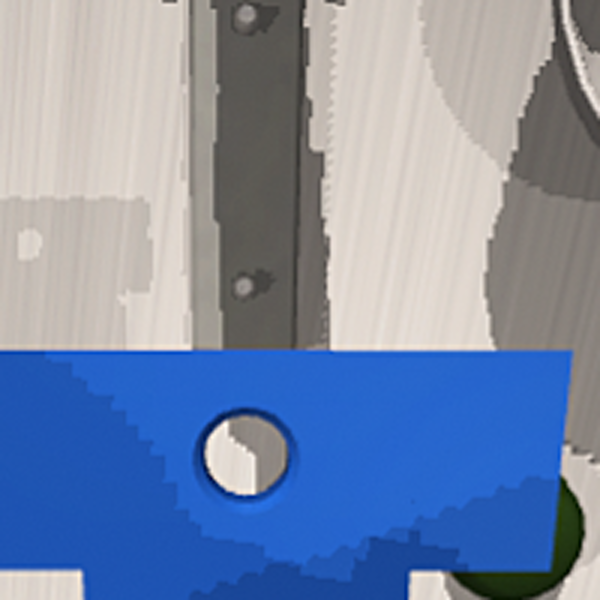

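Run:
```python
from h import *
import pickle;o,cm=pickle.load(open("w5.pkl","rb"))
P=atz(cm,np.array([[250.7,94.7],[251.0,4.0]]),.0195);print(P,P.mean(0));d=P[1]-P[0];print(np.linalg.norm(d),np.degrees(np.arctan2(d[1],d[0])))
# tool-frame plane z=.160
T=r.camera_info("wrist")["tool_from_camera"];cmt=(cm[0],cm[1],T[:3,:3],T[:3,3])
print(atz(cmt,np.array([[252.5,150.7],[144,117],[361,117],[199,220],[306,220]]),.1600))
q=np.array(o["ee_rot"]);Rt=R.from_quat(q[[1,2,3,0]])
print("pins tool",Rt.inv().apply(P-o["tool_pos"]))
im=cv2.imread("pics/w5.png");m=blue(im)
for y in(130,180):
    w=np.where(m[y])[0];print(y,w.min(),w.max())
for y in(205,215,225,240):
    w=np.where(m[y,150:360])[0]+150;print(y,w.min(),w.max())
for x in(160,200,300,340): print(x,np.where(m[100:,x])[0].min()+100)
```

```text
[[0.63271342 0.00977465 0.0195    ]
 [0.61876578 0.10514802 0.0195    ]] [0.6257396  0.05746134 0.0195    ]
0.09638784712477366 98.32009833024867
[[ 0.04984548 -0.00053334  0.16      ]
 [ 0.06538973 -0.05071087  0.16      ]
 [ 0.06530046  0.0496099   0.16      ]
 [ 0.01453767 -0.0279068   0.16      ]
 [ 0.01451036  0.02681627  0.16      ]]
pins tool [[ 0.09188461 -0.00235617  0.38007576]
 [ 0.18827103 -0.00183342  0.38010802]]
130 145 359
180 150 354
205 199 305
215 198 304
225 199 304
240 201 302
160 117
200 117
300 117
340 117
```

```bash
python3 -m jog '[{"gripper":40,"x":50,"y":-1.5,"z":30,"ax":0,"ay":0,"az":0.005},{"gripper":40,"x":80,"y":-1.5,"z":80,"ax":0,"ay":0,"az":0.005},{"gripper":40,"x":80,"y":-1.5,"z":130,"ax":0,"ay":0,"az":0.005},{"gripper":40,"x":80,"y":-1.5,"z":170,"ax":0,"ay":0,"az":0.005},{"gripper":40,"x":80,"y":-1.5,"z":170,"ax":0,"ay":0,"az":0.005},{"gripper":40,"x":80,"y":-1.5,"z":170,"ax":0,"ay":0,"az":0.005}]'
python3 - <<'E'
from h import *
import pickle
o=r.get_obs()
im=r.snapshot("wrist");cv2.imwrite("pics/w6.png",im);pickle.dump((o,cam("wrist",o)),open("w6.pkl","wb"))
cv2.imwrite("pics/w6a.png",cv2.resize(im[0:200,150:350],None,fx=3,fy=3,interpolation=cv2.INTER_CUBIC))
E
```

```text
time: 6.4
tool_pos: [0.6368, -0.0017, 0.231]
ee_rot: [0.0, 0.653, 0.757, 0.0]
contact_force: [0.6, -0.2, -1.8]
gripper_width: 0.619
```

View pics/w6a.png

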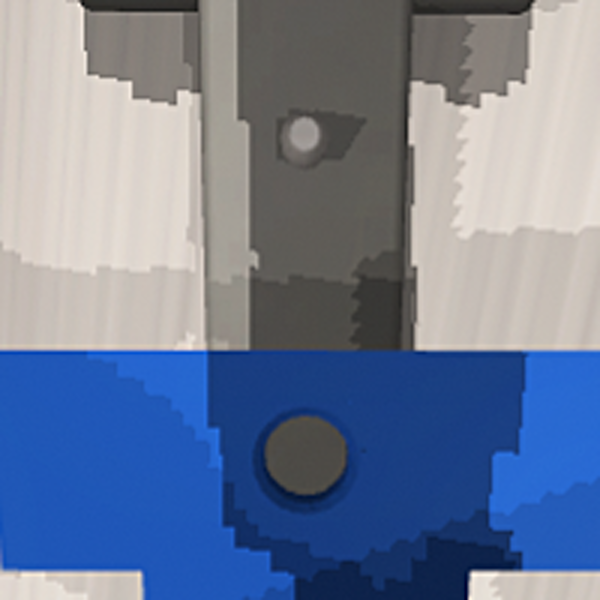

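Run:
```python
from h import *
import pickle;o,cm=pickle.load(open("w6.pkl","rb"))
P=atz(cm,np.array([[251.3,43.7]]),.0200)
T=r.camera_info("wrist")["tool_from_camera"];cmt=(cm[0],cm[1],T[:3,:3],T[:3,3])
print(atz(cmt,np.array([[251.3,152.7],[144,117],[361,117]]),.1600))
q=np.array(o["ee_rot"]);Rt=R.from_quat(q[[1,2,3,0]])
print("pin",P,"pin tool",Rt.inv().apply(P-o["tool_pos"]))
```

```text
[[ 0.04888742 -0.00110313  0.16      ]
 [ 0.06538541 -0.05070719  0.16      ]
 [ 0.06529604  0.04961583  0.16      ]]
pin [[0.61994216 0.10513644 0.02      ]] pin tool [[ 0.10803087 -0.00115742  0.21101448]]
```

```bash
python3 -m jog '[{"gripper":40,"x":30,"y":0,"z":0,"ax":0,"ay":0,"az":0},{"gripper":40,"x":59.4,"y":0,"z":10,"ax":0,"ay":0,"az":0},{"gripper":40,"x":59.4,"y":0,"z":25,"ax":0,"ay":0,"az":0},{"gripper":40,"x":59.4,"y":0,"z":34,"ax":0,"ay":0,"az":0},{"gripper":40,"x":59.4,"y":0,"z":36,"ax":0,"ay":0,"az":0},{"gripper":40,"x":59.4,"y":0,"z":36,"ax":0,"ay":0,"az":0}]'
python3 - <<'E'
from h import *
import pickle
o=r.get_obs();print(o["tool_pos"])
im=r.snapshot("wrist");cv2.imwrite("pics/w7.png",im);pickle.dump((o,cam("wrist",o)),open("w7.pkl","wb"))
s=r.snapshot("scene");cv2.imwrite("pics/w7a.png",np.hstack([cv2.resize(im[90:220,170:350],None,fx=3,fy=3,interpolation=cv2.INTER_CUBIC)]))
cv2.imwrite("pics/s7.png",cv2.resize(s[130:270,240:390],None,fx=4,fy=4,interpolation=cv2.INTER_CUBIC))
E
```

```text
time: 7.2
tool_pos: [0.6273, 0.0557, 0.1937]
ee_rot: [-0.001, 0.654, 0.757, -0.001]
contact_force: [0.7, 0.3, -1.2]
gripper_width: 0.618
[0.62732862 0.05569168 0.19374395]
```

View pics/w7a.png

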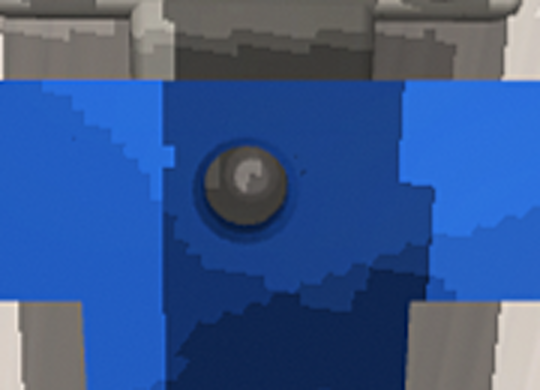

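View pics/s7.png

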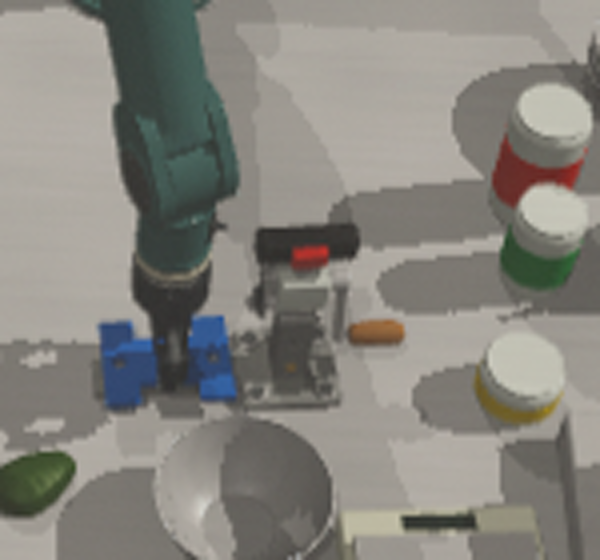

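Run:
```python
from h import *
import pickle;o,cm=pickle.load(open("w7.pkl","rb"))
T=r.camera_info("wrist")["tool_from_camera"];cmt=(cm[0],cm[1],T[:3,:3],T[:3,3])
print(proj(cmt,np.array([[.0486,-.0009,.1737],[.0486,-.0009,.160],[.0486,-.0009,.170]])))
print(atz(cmt,np.array([[253.,148.]]),.1737), atz(cmt,np.array([[170+246/3-.33,90+186/3-.33]]),.165))
```

```text
[[251.75780681 149.97782   ]
 [251.72991661 153.3011412 ]
 [251.75079558 150.81326729]]
[[ 0.04963661 -0.00024477  0.1737    ]] [[ 0.04876975 -0.00093497  0.165     ]]
```

```bash
python3 -m jog '[{"gripper":40,"x":0.8,"y":0.5,"z":2,"ax":0,"ay":0,"az":0},{"gripper":40,"x":0.8,"y":0.5,"z":5,"ax":0,"ay":0,"az":0},{"gripper":40,"x":0.8,"y":0.5,"z":7,"ax":0,"ay":0,"az":0},{"gripper":40,"x":0.8,"y":0.5,"z":7,"ax":0,"ay":0,"az":0}]'
```

```text
time: 7.8
tool_pos: [0.6272, 0.0578, 0.1863]
ee_rot: [-0.001, 0.653, 0.757, -0.001]
contact_force: [-0.0, 0.3, -1.2]
gripper_width: 0.616
```

```bash
python3 -m jog '[{"gripper":40,"x":0,"y":0,"z":2,"ax":0,"ay":0,"az":0},{"gripper":40,"x":0,"y":0,"z":4,"ax":0,"ay":0,"az":0},{"gripper":40,"x":0,"y":0,"z":5,"ax":0,"ay":0,"az":0},{"gripper":40,"x":0,"y":0,"z":5,"ax":0,"ay":0,"az":0}]'
python3 - <<'E'
from h import *
o=r.get_obs();print(o["tool_pos"])
im=r.snapshot("wrist");cv2.imwrite("pics/w8.png",im)
E
```

```text
time: 8.3
tool_pos: [0.6273, 0.0578, 0.182]
ee_rot: [-0.001, 0.653, 0.757, -0.001]
contact_force: [-1.6, -1.4, 1.8]
gripper_width: 0.619
[0.62731925 0.05780121 0.1820288 ]
```

View pics/w8.png

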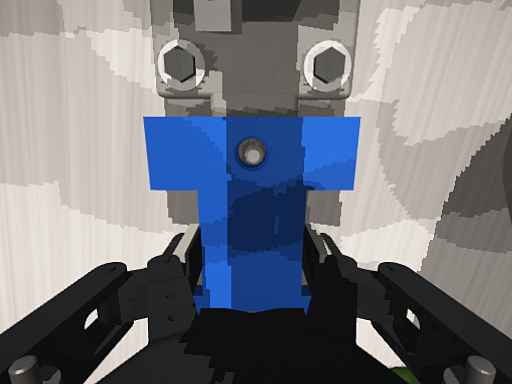

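The pin now stands centred in the hole at (252,152), and the force shows the plate has touched down. I'll press lightly, open, and look before rising.

```bash
python3 -m jog '[{"gripper":40,"x":0,"y":0,"z":1,"ax":0,"ay":0,"az":0},{"gripper":40,"x":0,"y":0,"z":1,"ax":0,"ay":0,"az":0}]'
python3 -m jog '[{"gripper":80,"x":0,"y":0,"z":0,"ax":0,"ay":0,"az":0},{"gripper":100,"x":0,"y":0,"z":0,"ax":0,"ay":0,"az":0},{"gripper":100,"x":0,"y":0,"z":0,"ax":0,"ay":0,"az":0},{"gripper":100,"x":0,"y":0,"z":0,"ax":0,"ay":0,"az":0}]'
python3 - <<'E'
from h import *
im=r.snapshot("wrist");cv2.imwrite("pics/w9.png",im)
E
```

```text
time: 8.6
tool_pos: [0.6273, 0.0579, 0.182]
ee_rot: [-0.001, 0.653, 0.757, -0.001]
contact_force: [-3.3, -0.5, 8.9]
gripper_width: 0.619
time: 9.1
tool_pos: [0.6274, 0.0578, 0.1804]
ee_rot: [-0.001, 0.653, 0.757, -0.001]
contact_force: [0.3, 0.4, -0.2]
gripper_width: 1.002
```

View pics/w9.png

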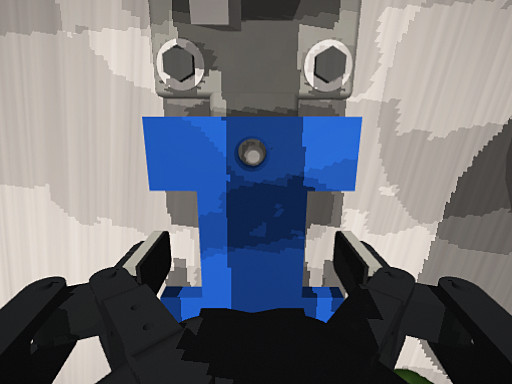

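Plate seated, fingers off it, pin centred. Now straight up and over to the grip.

```bash
python3 -m jog '[{"gripper":100,"x":0,"y":0,"z":-30,"ax":0,"ay":0,"az":0},{"gripper":100,"x":0,"y":0,"z":-80,"ax":0,"ay":0,"az":0},{"gripper":100,"x":0,"y":0,"z":-140,"ax":0,"ay":0,"az":0},{"gripper":100,"x":0,"y":0,"z":-200,"ax":0,"ay":0,"az":0},{"gripper":100,"x":0,"y":0,"z":-260,"ax":0,"ay":0,"az":0},{"gripper":100,"x":0,"y":0,"z":-300,"ax":0,"ay":0,"az":0},{"gripper":100,"x":40,"y":0,"z":-300,"ax":0,"ay":0,"az":0},{"gripper":100,"x":90,"y":0,"z":-300,"ax":0,"ay":0,"az":0},{"gripper":100,"x":90,"y":0,"z":-300,"ax":0,"ay":0,"az":0},{"gripper":100,"x":90,"y":0,"z":-300,"ax":0,"ay":0,"az":0}]'
python3 - <<'E'
from h import *
import pickle
o=r.get_obs();print(o["tool_pos"],o["qpos"])
im=r.snapshot("wrist");cv2.imwrite("pics/w10.png",im);pickle.dump((o,cam("wrist",o)),open("w10.pkl","wb"))
E
```

```text
time: 10.4
tool_pos: [0.6146, 0.1465, 0.4804]
ee_rot: [-0.001, 0.653, 0.757, -0.001]
contact_force: [0.4, -0.6, -0.8]
gripper_width: 0.998
[0.6146472  0.1464826  0.48042562] [-0.00435824  0.42556529 -0.420583    1.73738221  0.198404    1.02325778
 -0.34838833]
```

View pics/w10.png

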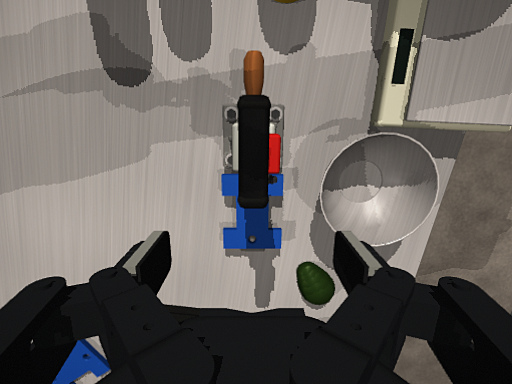

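Run:
```python
from h import *
import pickle;o,cm=pickle.load(open("w10.pkl","rb"))
q=np.array(o["ee_rot"]);Rt=R.from_quat(q[[1,2,3,0]])
im=cv2.imread("pics/w10.png")
g=im.max(2)<45; g[230:]=0; g[:85]=0; g[:,:230]=0; g[:,290:]=0
ys=np.where(g.sum(1)>15)[0];print(ys.min(),ys.max())
for y in(110,130,150,170,190): print(y,np.where(g[y])[0][[0,-1]])
P=atz(cm,np.array([[254.,96],[253.5,207],[238,150],[269,150]]),.225);print(Rt.inv().apply(P-o["tool_pos"]).round(4))
P=atz(cm,np.array([[254.,96],[253.5,207],[238,150],[269,150]]),.21);print(Rt.inv().apply(P-o["tool_pos"]).round(4))
```

```text
95 207
110 [230 276]
130 [239 268]
150 [239 268]
170 [238 267]
190 [239 267]
[[ 0.0814  0.0008  0.2554]
 [-0.0106  0.0005  0.2554]
 [ 0.0391 -0.0124  0.2554]
 [ 0.0391  0.0133  0.2554]]
[[ 0.0825  0.0009  0.2704]
 [-0.0156  0.0006  0.2704]
 [ 0.0374 -0.0132  0.2704]
 [ 0.0374  0.0142  0.2704]]
```

The bar (top face rows 95–207, columns 238–268) sits 34.5 mm ahead and is centred sideways, matching the pin-based estimate. Lowering over it, then squeezing at 90 N.

```bash
python3 -m jog '[{"gripper":100,"x":34.5,"y":0,"z":0,"ax":0,"ay":0,"az":0},{"gripper":100,"x":34.5,"y":0,"z":30,"ax":0,"ay":0,"az":0},{"gripper":100,"x":34.5,"y":0,"z":70,"ax":0,"ay":0,"az":0},{"gripper":100,"x":34.5,"y":0,"z":100,"ax":0,"ay":0,"az":0},{"gripper":100,"x":34.5,"y":0,"z":116,"ax":0,"ay":0,"az":0},{"gripper":100,"x":34.5,"y":0,"z":116,"ax":0,"ay":0,"az":0},{"gripper":100,"x":34.5,"y":0,"z":116,"ax":0,"ay":0,"az":0}]' 90
python3 - <<'E'
from h import *
im=r.snapshot("wrist");cv2.imwrite("pics/w11.png",im)
E
```

```text
time: 11.32
tool_pos: [0.6102, 0.1808, 0.3659]
ee_rot: [-0.0, 0.653, 0.757, 0.0]
contact_force: [-0.2, -0.4, -0.1]
gripper_width: 1.001
```

View pics/w11.png

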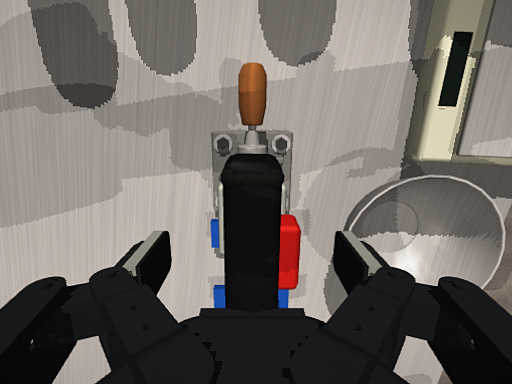

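```bash
python3 -m jog '[{"gripper":50,"x":0,"y":0,"z":0,"ax":0,"ay":0,"az":0},{"gripper":15,"x":0,"y":0,"z":0,"ax":0,"ay":0,"az":0},{"gripper":15,"x":0,"y":0,"z":0,"ax":0,"ay":0,"az":0},{"gripper":15,"x":0,"y":0,"z":0,"ax":0,"ay":0,"az":0},{"gripper":15,"x":0,"y":0,"z":0,"ax":0,"ay":0,"az":0},{"gripper":15,"x":0,"y":0,"z":0,"ax":0,"ay":0,"az":0}]' 90
python3 - <<'E'
from h import *
im=r.snapshot("wrist");cv2.imwrite("pics/w12.png",im)
E
```

```text
time: 12.12
tool_pos: [0.6101, 0.1811, 0.3665]
ee_rot: [-0.0, 0.654, 0.757, 0.0]
contact_force: [-0.2, -0.9, 7.3]
gripper_width: 0.29
```

View pics/w12.png

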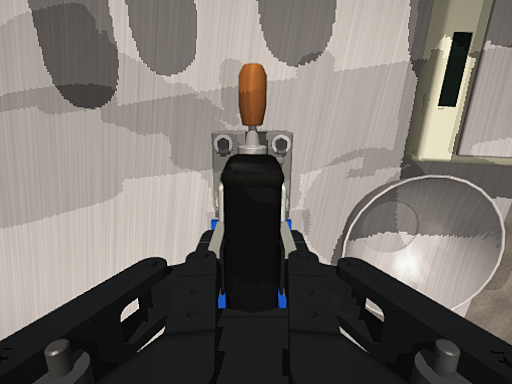

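The width is 0.29 (about 26 mm), so the button is fully in and both pads bear on the bar. Pulling up.

```bash
python3 -m jog '[{"gripper":15,"x":0,"y":0,"z":-6,"ax":0,"ay":0,"az":0},{"gripper":15,"x":0,"y":0,"z":-12,"ax":0,"ay":0,"az":0},{"gripper":15,"x":0,"y":0,"z":-20,"ax":0,"ay":0,"az":0},{"gripper":15,"x":0,"y":0,"z":-30,"ax":0,"ay":0,"az":0}]'
```

```text
time: 12.68
tool_pos: [0.6102, 0.1809, 0.3933]
ee_rot: [-0.001, 0.654, 0.757, 0.0]
contact_force: [5.2, 2.3, -9.5]
gripper_width: 0.289
```

```bash
python3 -m jog '[{"gripper":15,"x":0,"y":0,"z":-10,"ax":0,"ay":0,"az":0},{"gripper":15,"x":0,"y":0,"z":-20,"ax":0,"ay":0,"az":0},{"gripper":15,"x":0,"y":0,"z":-30,"ax":0,"ay":0,"az":0},{"gripper":15,"x":0,"y":0,"z":-40,"ax":0,"ay":0,"az":0},{"gripper":15,"x":0,"y":0,"z":-47,"ax":0,"ay":0,"az":0},{"gripper":15,"x":0,"y":0,"z":-47,"ax":0,"ay":0,"az":0}]'
python3 - <<'E'
from h import *
cv2.imwrite("pics/w13.png",r.snapshot("wrist"))
E
```

```text
time: 13.42
tool_pos: [0.6102, 0.181, 0.441]
ee_rot: [-0.001, 0.654, 0.757, 0.0]
contact_force: [4.4, 2.3, -6.9]
gripper_width: 0.289
```

View pics/w13.png

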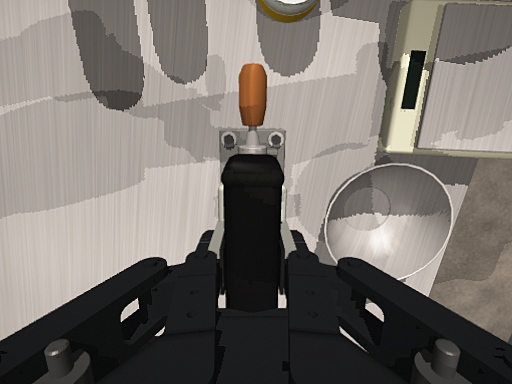

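The bar sits at the same pixels in the hand as before, so there is no slip, and the rise so far is about 75 mm. Now feeling for the stop.

```bash
python3 -m jog '[{"gripper":15,"x":0,"y":0,"z":-2,"ax":0,"ay":0,"az":0},{"gripper":15,"x":0,"y":0,"z":-4,"ax":0,"ay":0,"az":0},{"gripper":15,"x":0,"y":0,"z":-4,"ax":0,"ay":0,"az":0}]'; python3 -m jog '[{"gripper":15,"x":0,"y":0,"z":-1,"ax":0,"ay":0,"az":0},{"gripper":15,"x":0,"y":0,"z":-1.5,"ax":0,"ay":0,"az":0},{"gripper":15,"x":0,"y":0,"z":-1.5,"ax":0,"ay":0,"az":0}]'
```

```text
time: 13.85
tool_pos: [0.6102, 0.181, 0.4445]
ee_rot: [-0.001, 0.654, 0.757, 0.0]
contact_force: [5.5, 3.0, -8.0]
gripper_width: 0.286
time: 14.22
tool_pos: [0.6102, 0.181, 0.4458]
ee_rot: [-0.001, 0.654, 0.757, 0.0]
contact_force: [5.0, 3.0, -7.8]
gripper_width: 0.289
```

```bash
python3 -m jog '[{"gripper":15,"x":0,"y":0,"z":-1,"ax":0,"ay":0,"az":0},{"gripper":15,"x":0,"y":0,"z":-2,"ax":0,"ay":0,"az":0},{"gripper":15,"x":0,"y":0,"z":-2,"ax":0,"ay":0,"az":0},{"gripper":15,"x":0,"y":0,"z":-2,"ax":0,"ay":0,"az":0}]'
python3 - <<'E'
from h import *
im=r.snapshot("wrist");cv2.imwrite("pics/w14.png",im);s=r.snapshot("scene");t=r.snapshot("top")
cv2.imwrite("pics/s14.png",cv2.resize(s[130:290,160:400],None,fx=3.3,fy=3.3,interpolation=cv2.INTER_CUBIC))
cv2.imwrite("pics/t14.png",t)
o=r.get_obs();print(o["tool_pos"],o["contact_force"],o["gripper_width"],o["time"])
E
```

```text
time: 14.72
tool_pos: [0.6102, 0.1809, 0.4466]
ee_rot: [-0.001, 0.654, 0.757, 0.0]
contact_force: [6.2, 3.3, -13.1]
gripper_width: 0.292
[0.61024375 0.18091351 0.44665244] [  6.21736828   3.87762376 -13.09227543] 0.2868168268303652 14.875
```

View pics/s14.png

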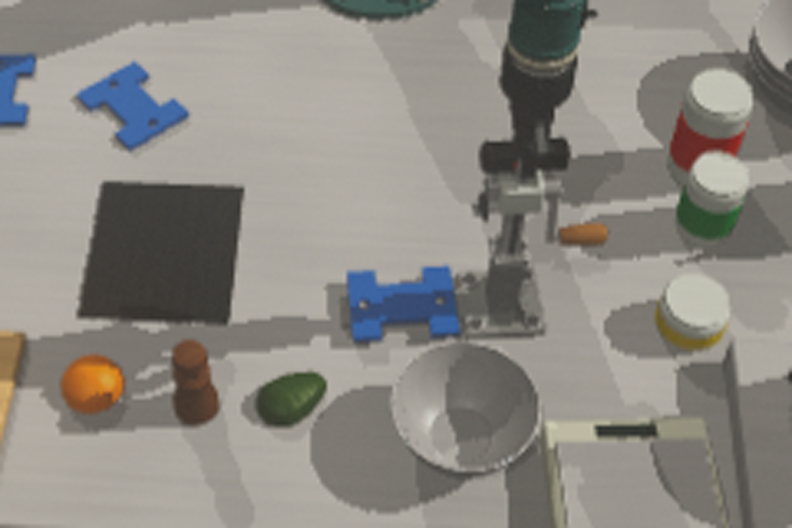

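View pics/t14.png

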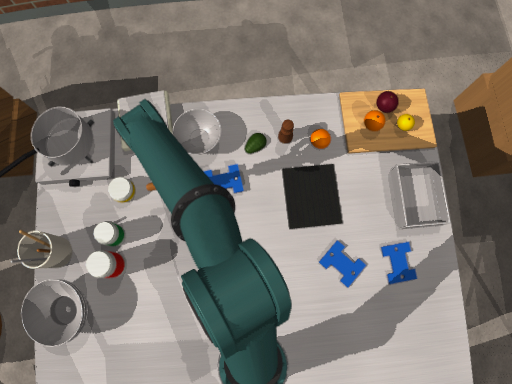

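View pics/w14.png

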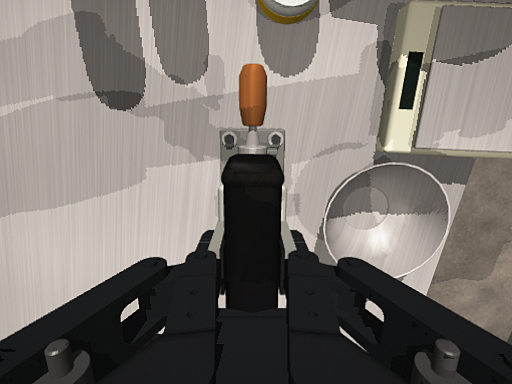

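The shank is up against its stop: it rose 80.1 mm and the pull went from 8 to 13 N. The plate lies on the tongue, and the bystanders are where they started. Handing in.

```bash
python3 -m jog '[{"gripper":15,"x":0,"y":0,"z":0,"ax":0,"ay":0,"az":0},{"gripper":15,"x":0,"y":0,"z":0,"ax":0,"ay":0,"az":0}]'; python3 -c "
from rig import r
print(r.job_done())"
```

```text
time: 15.12
tool_pos: [0.6103, 0.1809, 0.4466]
ee_rot: [-0.001, 0.654, 0.757, 0.0]
contact_force: [7.3, 2.7, -13.6]
gripper_width: 0.292
the job is handed in; nothing more can be done
None
```

The opener is ready for the tall tin. I lowered the left-most blue plate (the one on the mat) over both pins until it was flush and let go. I then squeezed the release button, pulled the shank up to its second stop, and handed in at about 15 s while still holding it there with the grip set to 90 N.

- **Plate:** after letting go, one pin showed centred in its hole. The last scene view showed the plate in place on the tongue. I judged it flush by the touchdown force and these pictures; I did not measure it separately.
- **Shank:** the hand rose 80.1 mm with no visible slip. At the end the pull went from about 8 N to 13 N, as expected at the hard stop.
- **Button:** the gripper closed to a reading of 0.29, about the bar's own 26 mm width, so the button is flush.
- **Bystanders:** the final scene and top views showed none of them visibly moved. I checked this by eye only.
- **Disagreements:** the top camera put the pins about 2 to 4 mm away from the wrist camera's readings. I used the wrist camera, and the pins entered with no side force. My first move command was refused because its rows were incomplete, so nothing moved on that call.

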